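Feed one test token to the coin tester

ROBOT

A 6-joint arm with a two-finger parallel gripper is mounted at the origin on the work surface. World frame = base frame: x ahead of the robot, y to its left, z up, the work surface at z = 0. Lengths are in mm, angles in rad, forces in N, time in s.
With the tool pointing down it reaches from about 350 to 975 mm from the base axis. Payload 7.1 kg.
Tool frame: the origin (TCP) lies at the very end of the fingers, on their centre line; the grasp point (between the pads) lies ctrl.hold_point_z behind it (ctrl.hold_point_z is the distance from the TCP to the grasp point, in mm); z points along the fingers, y is the line along which they close (so a half turn about z gives the same grasp; the last joint's range is limited). The gripper opens to 88 mm and grips with 3 to 60 N. Pads are 20 mm wide; open, the fingers measure 115 mm over their backs; the gripper's body (75 mm by 178 mm) begins 61 mm behind the grasp point.
Start: joints at [-0.019, 0.423, 1.63, -0, 1.089, -0.019], TCP at [624.984, 0.026, 222.675] pointing down, gripper open.
Joint ranges: [-3, 3], [-0.9, 2.11], [0.09, 2.58], [-1.31, 4.45], [0.11, 2.69], [-2.54, 2.54]. Speed limits (rad/s): [2.39, 2.39, 3.01, 3.14, 3.14, 3.14].

INTERFACE

Orientations are given as a rotation vector (axis times angle).
In Python, from workcell import ctrl gives the robot as it stands. The module is installed in compiled form; this text tells all that it offers.
- The arm moves only by the shell command python3 -m creep 'ROWS'. ROWS is JSON, a list of rows, each an object with "translation": the shift along the tool's x, y, z in mm, a list of three; "angular": the turn, a rotation vector about the tool's x, y, z in rad, a list of three; "jaw": the opening, from 0 (shut) to 1 (fully open). A call has exactly 8 rows; each row is the pose to reach, as a shift and turn from the pose commanded when the call began, along the tool's axes at that moment; what a row does not reach only later rows make up. A row lasts 1/8 s, in which the tool goes at most 62.5 mm and 10.7 degrees, less where a joint would pass 70% of its speed; a pose out of reach is approached as far as the arm can. A call with a gripper value outside its range is refused whole. The fingers move at their own pace and stop on an object; the grip force is fixed at half the most. Time passes only in rows, so rows that repeat a pose let the fingers close, or fill a call up. It gives the time, the measured TCP pose, the force, the opening and the grip force at its end, in the units of the state.
- ctrl.get_obs(): the state, without advancing time (a new reading comes with each control period).
- ctrl.get_image(name): name is "scene" or "side" or "wrist"; returns the picture (420x560x3 uint8, red, green, blue); there is no depth.
- ctrl.camera_info(name): a dict with "camera_matrix" (3x3 intrinsics, pixels), "world_from_camera" (4x4, takes a point from camera to world coordinates). Camera axes: x right, y up, looking along -z (the intrinsics and any distortion apply to the point x, -y, -z); pixel columns grow to the right and rows downward; lengths in mm; the calibration is good to about 2 mm. A picture is of the moment at which its call begins: read the wrist's pose just before it. camera_info takes no time and is no camera call; for the wrist camera it gives the pose at the moment of the call.
- ctrl.close_job(): hands the job in; it is judged then, once.
Trained networks look in the newest picture that a camera, given by its name, has taken for a name from the list of things; names that differ only in an ending like _2 or _b are one class to them, and where a whole thing is asked for, a point or a joint stands for the part that bears it (a point fixed in the world has none). Each returns a list of dicts, best first, with "score" (0 to 1); they miss things now and then, are a little off and sometimes report something else, mostly with a low value. They report only what shows in the picture. A call takes as long as a camera call. They do not tell look-alikes from the thing itself.
- ctrl.look_for(camera, label): "rect" ([left, top, right, bottom] in pixels, round what is visible of it).
The state is a dict: "t": time; "qpos": joint angles; "qvel": joint speeds; "joint_torque": joint torques, N m; "ee_pos": TCP position; "orientation": TCP orientation; "ft_force": force on the tool from outside, world axes, zero at the start; "moment": the same for the moment, N m; "width": finger opening in mm; "grasp_force": force on a finger pad.
Only numpy, scipy, OpenCV 4.12 (cv2) and the standard library are available. Lean on these libraries where they do the work, as an engineer would, in place of code of your own. Each camera call takes 0.05 s, during which the arm holds its last target. There are 200 camera calls.

TASK

Press the token dispenser's plunger all the way down once so that a single token comes out, and let the plunger come back up. Then push that token flat along the bench with the fingertips, without picking it up, into the brass coin slide of the cream coin tester until it rests against the slide's closed end. Leave the other tokens in the dispenser and everything else where it stands, and finish with the hand clear.

Things in the scene. Friction and masses are not known exactly. Their poses are not given: they have to be found in the camera images.
- dispenser: Grey steel token dispenser fixed to the bench, 123 x 60 x 38 mm high. Origin on the bench under the axis of its open-topped round-token magazine; its own -x is the way the token comes out of the low slot in the front (front face at x = -22 mm, back at x = +100 mm, sides at y = +-30 mm). The plunger stands on top at x = +60 mm, y = 0.
- plunger (a joint): Plunger travel, m: 0 up (rest), 0.024 fully down, straight down; springs back when let go. Spring 5 N at the top, 7 N at the bottom; pressing slowly takes 6 to 11 N in all; hard stop below. Each full press drives a blade that slides the lowest token out flat on the bench, its centre 70 to 95 mm in front (-x) of the dispenser's origin; the blade then returns and the next token drops.
- plunger_top (a point): Centre of the upper face of the plunger's flat black round head (36 mm across, 6 mm thick); 66 mm above the bench at rest, 42 mm when fully down.
- token0_center (a point): Centre of the lowest token in the magazine, the one that the first press ejects: plain aluminium disc 32 mm across, 6 mm thick, (13 to 21 g), lying flat on the bench (centre 3 mm up), loose.
- tester: Cream coin tester fixed to the bench: case 120 x 160 x 130 mm with a chrome dome, black rocker switch and orange window frame, origin under the case's centre; its own -x is its front. From the front a brass coin slide lies on the bench, a fence 9 mm high and 5 mm thick without a floor, its mouth open to -x.
- slide_end (a point): On the bench, middle of the inner face of the closed end of the brass coin slide (120 mm in front of the tester's origin, 60 mm clear of its case); axes as the tester's, so the slide's open mouth looks along -x. The straight part is 42 mm wide inside and 18 mm long, then both sides flare out at 45 degrees to a mouth some 90 mm wide, 43 mm from the closed end. A token that is home has its centre at x = -16 mm, and its rear edge 32 mm from the end, inside the flare.
- token1_center (a point): Centre of token number 2 from below in the magazine, same as the lowest; it must stay in the magazine (it drops 6 mm when the lowest one has left).
- token2_center (a point): Centre of token number 3 from below in the magazine, same as the lowest; it must stay in the magazine (it drops 6 mm when the lowest one has left).
- token3_center (a point): Centre of token number 4 from below in the magazine, same as the lowest; it must stay in the magazine (it drops 6 mm when the lowest one has left).
- spring_case: Bystander: loose round steel mainspring case, 60 mm across, 23 mm high; origin centre of its underside.
- window_frame: Bystander: loose orange plastic window frame lying flat, 50 x 70 mm, 8 mm thick; origin centre of its underside.
- meter_head: Bystander: loose chrome dome, 68 mm across, 38 mm high; origin centre of its underside.
- collar: Bystander: loose brass ring 44 mm across, 10 mm high, hole 26 mm; origin centre of its underside.
- screwdriver: Bystander: loose screwdriver 160 mm long lying on the bench along its own x.
- screw_jar: Bystander: small loose jar, 48 mm across, 50 mm high; origin centre of its underside.
There are look-alikes about, which are no part of the job. Leave any blue or turquoise look-alike of the dispenser alone.

How it is judged (in metres and radians):
On the way, in this order (a step that is already met when the one before it is completed fails the run):
1. the plunger is pressed fully down (value of joint plunger above 0.021 m), for 0.05 s.
2. the plunger is up again with the token lying out in front of the dispenser (value of joint plunger below 0.004 m and x of token0_center in the frame of dispenser below -0.045 m), for 0.1 s.
3. the token is home in the coin slide (x of token0_center in the frame of slide_end between -0.022 and -0.012 m and y of token0_center in the frame of slide_end between -0.008 and 0.008 m and height (world z) of token0_center between 0 and 0.006 m), for 0.1 s.
At the end, for the whole second after the job is handed in: The first token lies flat on the bench in the brass slide, within 6 mm of its closed end (centre 12 to 22 mm from it, within 8 mm of the slide's middle), and stays there; the plunger is up (all of step 3 and angle between token0_center's own z axis and vertical below 0.1 rad and value of joint plunger below 0.004 m); the robot touches nothing.
It fails at once if the token is lifted or carried (height (world z) of token0_center above 0.013 m).
It fails at once if a second token leaves the magazine (second press), or a token is taken out (distance of any of token1_center, token2_center, token3_center from where it was at the start of the episode above 0.016 m).
It fails at once if a bystander is moved more than 15 mm (distance of any of spring_case, window_frame, meter_head, collar, screwdriver, screw_jar from where it was at the start of the episode above 0.015 m).
It also fails if it takes over 58 s, if anything falls off the work surface, if the arm or the gripper's body presses on something with over 40 N, if the wrist force passes 120 N, or if a joint passes its speed limit or range.

## Working session

There is one attempt and no reset: what is moved stays moved. The work goes in short steps, Python scripts to look and compute and a shell command to move; the robot and the scene stay as the last step left them, time stands still between calls to the robot, and variables do not carry over. Pictures are saved under pics/ and viewed, at most 14 in all, crops included, and the job is handed in when it is done.

```bash
mkdir -p pics; cat > h.py <<'E'
import numpy as np, cv2
from workcell import ctrl
def save(n,f,crop=None,s=1):
    im=ctrl.get_image(n)[:,:,::-1]
    if crop: a,b,c,d=crop; im=im[b:d,a:c]
    if s!=1: im=cv2.resize(im,None,fx=s,fy=s,interpolation=cv2.INTER_CUBIC)
    cv2.imwrite('pics/'+f,im)
def pix2plane(n,uv,z,info=None):
    i=info or ctrl.camera_info(n); K=np.array(i['camera_matrix']); T=np.array(i['world_from_camera'])
    d=np.linalg.solve(K,[uv[0],uv[1],1.]); d=T[:3,:3]@(d*[1,-1,-1]); o=T[:3,3]
    return o+d*(z-o[2])/d[2]
def proj(n,p,info=None):
    i=info or ctrl.camera_info(n); K=np.array(i['camera_matrix']); T=np.array(i['world_from_camera'])
    c=T[:3,:3].T@(np.array(p,float)-T[:3,3]); q=K@(c*[1,-1,-1]); return q[:2]/q[2]
E
python3 - <<'E'
from h import *
a=ctrl.get_image('scene');b=ctrl.get_image('side')
cv2.imwrite('pics/a.png',a[:,:,::-1]);cv2.imwrite('pics/b.png',b[:,:,::-1])
cv2.imwrite('pics/w.png',ctrl.get_image('wrist')[:,:,::-1])
for c in('scene','side','wrist'):
  print(c,np.round(ctrl.camera_info(c)['world_from_camera'],2).tolist(),ctrl.camera_info(c).keys())
  for l in('dispenser','plunger_top','token0_center','tester'):
    print(l,[(np.round(r['rect']).tolist(),round(r['score'],2)) for r in ctrl.look_for(c,l)][:3])
print(ctrl.get_obs()['t'],ctrl.hold_point_z)
E
```

```text
scene [[0.65, -0.57, 0.5, 1037.9], [0.76, 0.5, -0.42, -558.11], [-0.01, 0.65, 0.76, 974.3], [0.0, 0.0, 0.0, 1.0]] dict_keys(['camera_matrix', 'world_from_camera'])
dispenser [([297.0, 264.0, 353.0, 329.0], 0.75), ([322.0, 113.0, 345.0, 130.0], 0.58), ([326.0, 288.0, 342.0, 301.0], 0.4)]
plunger_top [([325.0, 286.0, 342.0, 301.0], 0.67), ([111.0, 223.0, 128.0, 238.0], 0.58)]
token0_center [([324.0, 286.0, 344.0, 303.0], 0.39)]
tester [([327.0, 128.0, 442.0, 224.0], 0.83), ([323.0, 286.0, 342.0, 304.0], 0.63)]
side [[0.71, 0.54, -0.45, 32.83], [-0.7, 0.53, -0.47, -490.85], [-0.02, 0.65, 0.76, 762.38], [0.0, 0.0, 0.0, 1.0]] dict_keys(['camera_matrix', 'world_from_camera'])
dispenser [([328.0, 172.0, 377.0, 218.0], 0.85), ([271.0, 343.0, 345.0, 414.0], 0.77), ([133.0, 167.0, 184.0, 205.0], 0.75)]
plunger_top [([309.0, 355.0, 333.0, 379.0], 0.84), ([356.0, 174.0, 367.0, 187.0], 0.57), ([156.0, 165.0, 167.0, 178.0], 0.45)]
token0_center []
tester [([190.0, 107.0, 269.0, 198.0], 0.74)]
wrist [[1.0, -0.0, 0.0, 625.26], [0.0, 0.97, 0.26, 69.3], [-0.0, -0.26, 0.97, 384.37], [0.0, 0.0, 0.0, 1.0]] dict_keys(['camera_matrix', 'world_from_camera'])
dispenser [([254.0, 250.0, 370.0, 309.0], 0.76)]
plunger_top [([321.0, 298.0, 346.0, 308.0], 0.6)]
token0_center []
tester [([97.0, 2.0, 270.0, 132.0], 0.66)]
0.75 18.700000000000003
```

View pics/a.png

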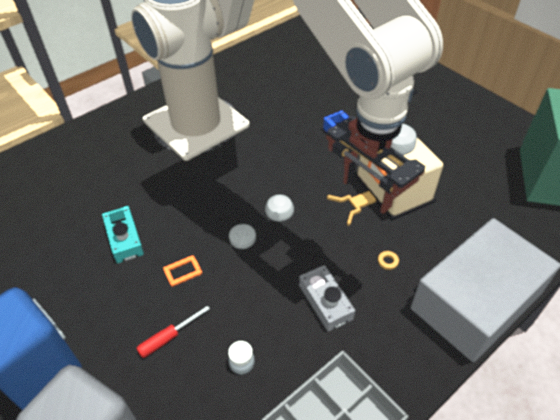

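View pics/b.png

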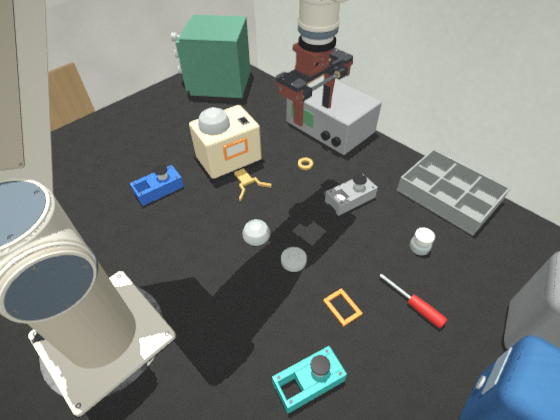

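Scene shows the grey dispenser at about (327,297), with its plunger head at (333,295) and the silver magazine at (317,281). The turquoise look-alike is at (122,233) and a blue one at (337,122). The tester is at (400,175) with its brass slide at (355,205). The side view shows grey at (351,194), turquoise at (309,378), blue at (157,184) and the slide at (250,183). Only the grey one fits the description, so I'll confirm that in an enlarged crop.

```bash
python3 - <<'E'
from h import *
a=cv2.imread('pics/a.png');b=cv2.imread('pics/b.png')
f=lambda im,x,y,w=80,h=60:cv2.resize(im[y:y+h,x:x+w],(400,300),interpolation=cv2.INTER_CUBIC)
m=np.vstack([np.hstack([f(a,290,265,100,75),f(a,315,180)]),np.hstack([f(b,315,165),f(b,215,150)])])
cv2.imwrite('pics/m.png',m)
E
```

```text
(no output)
```

View pics/m.png

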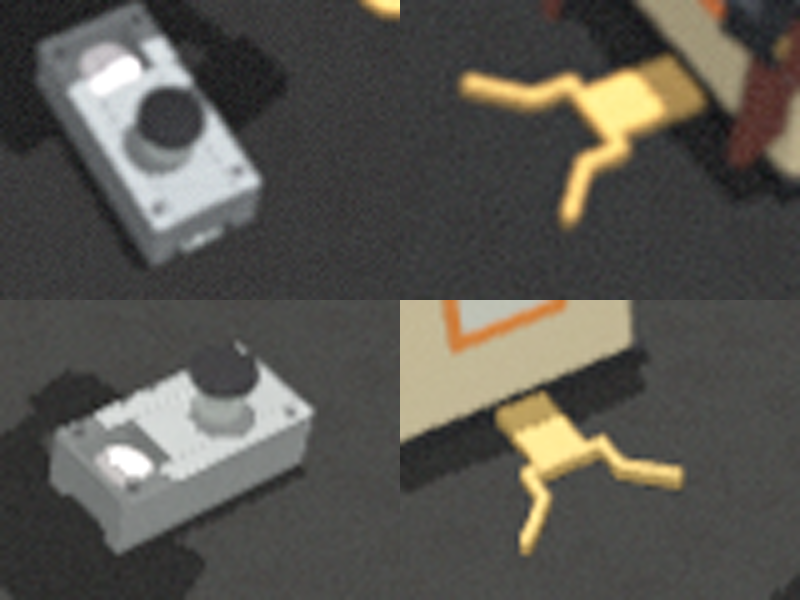

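View pics/w.png

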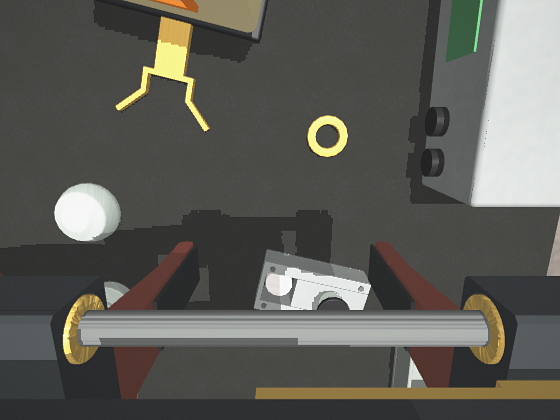

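The m.png crop confirms the grey steel dispenser: silver tokens in the magazine, black plunger head. The slide shows in all three views. In the wrist view the slide mouth tips are at (118,107) and (207,129), the magazine is at (278,283), and image right is world +x. I'll enlarge that one for accuracy.

```bash
python3 - <<'E'
from h import *
w=cv2.imread('pics/w.png')
f=lambda x,y,W,H:cv2.resize(w[y:y+H,x:x+W],(400,520),interpolation=cv2.INTER_CUBIC)
cv2.imwrite('pics/m2.png',np.hstack([f(110,10,100,130),f(250,240,130,75) if 0 else cv2.resize(w[240:315,250:380],(400,231)) .repeat(1,0) if 0 else np.pad(cv2.resize(w[240:315,250:380],(390,225),interpolation=cv2.INTER_CUBIC),((0,295),(0,10),(0,0)))]))
def tri(ps):
  A=[];B=[]
  for n,uv in ps:
    a=pix2plane(n,uv,0);b=pix2plane(n,uv,100);d=(b-a)/np.linalg.norm(b-a);P=np.eye(3)-np.outer(d,d);A.append(P);B.append(P@a)
  return np.linalg.solve(sum(A),sum(B)).round(1)
print('plunger',tri([('scene',(332.75,294.5)),('side',(359.8,179.4))]))
for n,uv in(('scene',(332.75,294.5)),('side',(359.8,179.4)),('wrist',(332,303))):print(n,pix2plane(n,uv,66).round(1))
for nm,s in {'tipA':[('scene',(328,196.4)),('side',(240.4,200)),('wrist',(118,107))],'tipB':[('scene',(349,224)),('side',(271,185.6)),('wrist',(207,129))]}.items():
  print(nm,tri(s),[pix2plane(n,u,9).round(1).tolist() for n,u in s])
for n,cs in {'scene':[(299.5,276.3),(324.5,267),(355.5,310.5),(329.5,323)],'side':[(326,191),(340,206),(377.4,186.6)],'wrist':[(268,250),(370,286),(278,283)]}.items():
  print(n,[pix2plane(n,c,38).round(1).tolist() for c in cs])
E
```

```text
plunger [ 678.2 -124.6   58.9]
scene [ 680.9 -127.4   66. ]
side [ 671.6 -128.9   66. ]
wrist [ 676.1 -115.    66. ]
tipA [447.5  84.9   2.4] [[452.2, 83.8, 9.0], [442.7, 77.8, 9.0], [449.6, 83.3, 9.0]]
tipB [542.   62.8   2.8] [[546.7, 60.9, 9.0], [536.4, 58.2, 9.0], [542.6, 60.7, 9.0]]
scene [[592.9, -136.1, 38.0], [610.1, -80.4, 38.0], [725.9, -105.5, 38.0], [712.1, -163.9, 38.0]]
side [[602.6, -78.3, 38.0], [587.6, -136.9, 38.0], [707.7, -163.1, 38.0]]
wrist [[608.3, -66.8, 38.0], [722.4, -109.8, 38.0], [619.1, -106.3, 38.0]]
```

View pics/m2.png

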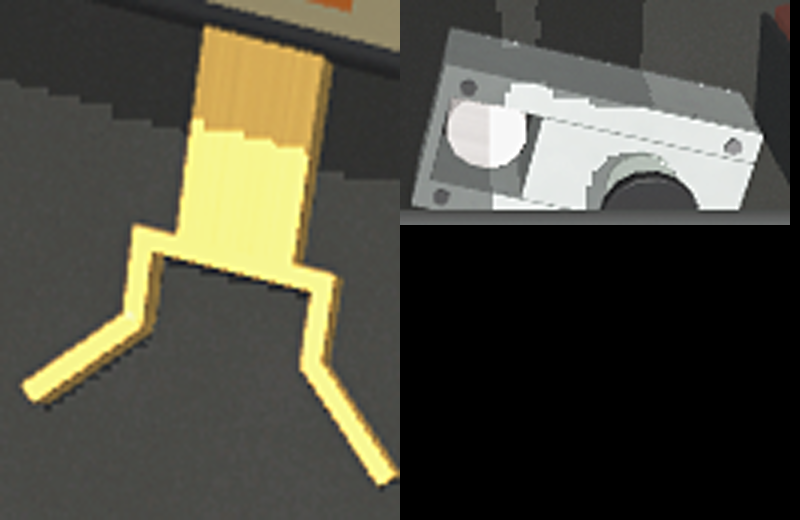

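```bash
python3 - <<'E'
from h import *
from scipy.spatial.transform import Rotation as R
o=ctrl.get_obs();print(R.from_rotvec(o['orientation']).as_matrix().round(3),np.round(o['ee_pos'],1),o['t'])
P=lambda u,z:pix2plane('wrist',u,z)[:2].round(1)
print('slide inner end L,R',P((150,72.5),9),P((188.75,82.5),9),'mid',P((168.5,77.5),9))
print('tips',P((118,107),9),P((207,129),9))
print('top corners',P((268.3,262.7),38),P((370.7,285),38),'token top',P((278,283.5),24))
for n,cs in {'wrist':[(87,212),(110,295),(328,135)]}.items(): print([P(c,15).tolist() for c in cs])
for n,u in(('scene',(280,208)),('scene',(242,237)),('side',(256,232)),('side',(293,259))):print(n,pix2plane(n,u,20).round(0))
E
```

```text
[[-0.  1.  0.]
 [ 1.  0. -0.]
 [-0.  0. -1.]] [625.    0.  222.7] 0.75
slide inner end L,R [486.9 117.4] [526.3 107.8] mid [505.6 112.6]
tips [449.6  83.3] [542.6  60.7]
top corners [608.5 -81.8] [ 723.2 -108.6] token top [ 618.8 -114. ]
[[403.2, -30.4], [415.6, -134.2], [672.4, 54.8]]
scene [411. -35.  20.]
scene [ 421. -156.   20.]
side [394. -37.  20.]
side [ 400. -155.   20.]
```

```bash
python3 -m creep '[{"translation":[-50,20,20],"angular":[0,0,0],"jaw":0},{"translation":[-100,40,50],"angular":[0,0,0],"jaw":0},{"translation":[-126,52,90],"angular":[0,0,0],"jaw":0},{"translation":[-126,52,120],"angular":[0,0,0],"jaw":0},{"translation":[-126,52,137],"angular":[0,0,0],"jaw":0},{"translation":[-126,52,137],"angular":[0,0,0],"jaw":0},{"translation":[-126,52,137],"angular":[0,0,0],"jaw":0},{"translation":[-126,52,137],"angular":[0,0,0],"jaw":0}]'
python3 - <<'E'
from h import *
a=ctrl.get_image('scene')[:,:,::-1];b=ctrl.get_image('side')[:,:,::-1]
f=lambda im,x,y:cv2.resize(im[y:y+75,x:x+100],(400,300),interpolation=cv2.INTER_CUBIC)
cv2.imwrite('pics/c.png',np.hstack([f(a,280,245),f(b,300,140)]))
E
```

```text
t: 1.75
ee_pos: [678.0, -125.8, 87.4]
orientation: [2.219, 2.221, 0.002]
ft_force: [0.2, -0.3, 0.5]
width: 11.6
grasp_force: 0.0
```

View pics/c.png

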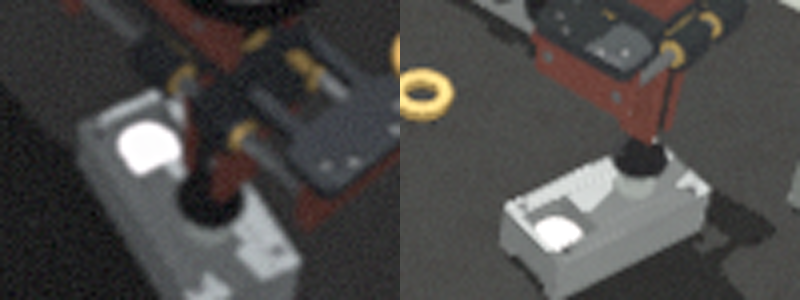

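The fingers stand centred over the black head in both views. Next is the press.

```bash
python3 -m creep '[{"translation":[0,0,15],"angular":[0,0,0],"jaw":0},{"translation":[0,0,20],"angular":[0,0,0],"jaw":0},{"translation":[0,0,26],"angular":[0,0,0],"jaw":0},{"translation":[0,0,32],"angular":[0,0,0],"jaw":0},{"translation":[0,0,38],"angular":[0,0,0],"jaw":0},{"translation":[0,0,43],"angular":[0,0,0],"jaw":0},{"translation":[0,0,45],"angular":[0,0,0],"jaw":0},{"translation":[0,0,45],"angular":[0,0,0],"jaw":0}]'
```

```text
t: 2.85
ee_pos: [676.6, -125.8, 42.3]
orientation: [-2.221, -2.221, 0.001]
ft_force: [-7.5, 2.2, 17.9]
width: 0.4
grasp_force: 8.9
```

```bash
python3 -m creep '[{"translation":[0,0,1],"angular":[0,0,0],"jaw":0},{"translation":[0,0,-8],"angular":[0,0,0],"jaw":0},{"translation":[0,0,-20],"angular":[0,0,0],"jaw":0},{"translation":[0,0,-60],"angular":[0,0,0],"jaw":0.2},{"translation":[20,-30,-100],"angular":[0,0,0],"jaw":0.2},{"translation":[40,-70,-140],"angular":[0,0,0],"jaw":0.2},{"translation":[70,-110,-170],"angular":[0,0,0],"jaw":0.2},{"translation":[100,-132,-180],"angular":[0,0,0],"jaw":0.2}]'
python3 -m creep '[{"translation":[0,0,0],"angular":[0,0,0],"jaw":0.2},{"translation":[0,0,0],"angular":[0,0,0],"jaw":0.2},{"translation":[0,0,0],"angular":[0,0,0],"jaw":0.2},{"translation":[0,0,0],"angular":[0,0,0],"jaw":0.2},{"translation":[0,0,0],"angular":[0,0,0],"jaw":0.2},{"translation":[0,0,0],"angular":[0,0,0],"jaw":0.2},{"translation":[0,0,0],"angular":[0,0,0],"jaw":0.2},{"translation":[0,0,0],"angular":[0,0,0],"jaw":0.2}]'
python3 - <<'E'
from h import *
save('wrist','d.png')
print([(np.round(r['rect']).tolist(),round(r['score'],2)) for r in ctrl.look_for('wrist','token0_center')])
E
```

```text
t: 3.85
ee_pos: [544.1, -25.4, 222.6]
orientation: [2.221, 2.219, 0.003]
ft_force: [1.0, -0.3, 0.5]
width: 17.5
grasp_force: 0.0
t: 4.85
ee_pos: [545.0, -26.0, 220.7]
orientation: [2.221, 2.221, 0.0]
ft_force: [0.7, 0.7, 0.9]
width: 17.6
grasp_force: 0.0
[([272.0, 230.0, 299.0, 260.0], 0.77), ([152.0, 263.0, 195.0, 278.0], 0.34)]
```

View pics/d.png

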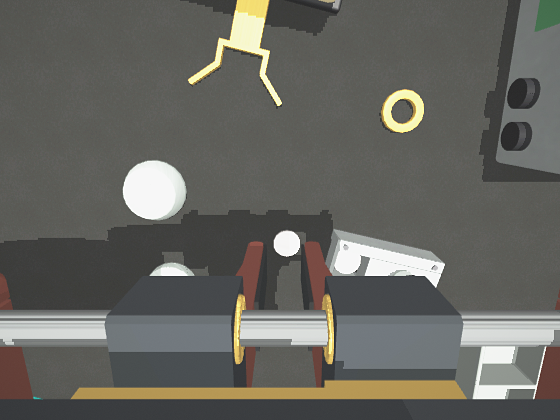

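The token lies out flat at (287,244), in front of the dispenser whose magazine is at (347,262). The next token has dropped, and the path up to the slide at (240,60) is clear.

```bash
cat >> h.py <<'E'
def tok(n='wrist',near=None,r=30,z=6):
    im=ctrl.get_image(n); i=ctrl.camera_info(n); g=im.min(2); x,y=near
    m=np.zeros_like(g); m[y-r:y+r,x-r:x+r]=(g[y-r:y+r,x-r:x+r]>150)
    k,l,s,c=cv2.connectedComponentsWithStats(m); j=1+np.argmax(s[1:,4])
    return c[j],s[j],pix2plane(n,c[j],z,i)
E
python3 - <<'E'
from h import *
c,s,p=tok(near=(287,244),r=22);print(c,s,p.round(1))
P=lambda u,z:pix2plane('wrist',u,z)[:2].round(1)
print(P((285.5,245),6)); print('tips',P((191,82),9),P((280,104),9))
E=np.array([505.7,112.7]);a=np.deg2rad(76.3);ax=np.array([np.cos(a),np.sin(a)])
t=p[:2];T=np.array(ctrl.get_obs()['ee_pos'])
W=E-65*ax;d=W-t;h=np.deg2rad(105);hv=np.array([np.cos(h),np.sin(h)])
print('W',W,'dir',np.degrees(np.arctan2(d[1],d[0])))
for n,q in(('pre',t-33*hv),('contact',t-23.4*hv),('W',W-23.4*hv),('Wturned',W-23.4*ax),('home',E-(16+23.4)*ax)):
  print(n,q.round(1),'toolshift',(q-T[:2])[::-1].round(1))
print(T)
E
```

```text
[286.45886654 243.17367459] [274 231  26  26 547] [548.7 -96.    6. ]
[547.6 -98.3]
tips [449.2  82.1] [541.3  60.5]
W [490.30552051  49.5493072 ] dir 111.85864369227023
pre [ 557.2 -127.9] toolshift [-101.9   12.2]
contact [ 554.7 -118.6] toolshift [-92.6   9.8]
W [496.4  26.9] toolshift [ 52.9 -48.6]
Wturned [484.8  26.8] toolshift [ 52.8 -60.2]
home [496.4  74.4] toolshift [100.4 -48.6]
[544.99045118 -25.94713121 220.72468712]
```

```bash
python3 -m creep '[{"translation":[-40,5,20],"angular":[0,0,-0.13],"jaw":0.2},{"translation":[-80,10,50],"angular":[0,0,-0.262],"jaw":0.2},{"translation":[-104,13,90],"angular":[0,0,-0.262],"jaw":0.2},{"translation":[-104,13,140],"angular":[0,0,-0.262],"jaw":0.2},{"translation":[-104,13,180],"angular":[0,0,-0.262],"jaw":0.2},{"translation":[-104,13,205],"angular":[0,0,-0.262],"jaw":0.2},{"translation":[-104,13,214],"angular":[0,0,-0.262],"jaw":0.2},{"translation":[-104,13,218],"angular":[0,0,-0.262],"jaw":0.2}]'
python3 - <<'E'
from h import *
save('wrist','e.png');o=ctrl.get_obs();print(np.round(o['ee_pos'],1),np.round(o['ft_force'],1))
print(proj('wrist',[548.7,-96,6]))
E
```

```text
t: 6.0
ee_pos: [558.3, -130.0, 2.8]
orientation: [1.912, 2.492, 0.0]
ft_force: [-0.1, -0.1, -0.3]
width: 17.1
grasp_force: 0.0
[ 558.4 -130.     2.8] [ 0.2 -0.6  0.6]
[282.51974775 194.38850499]
```

View pics/e.png

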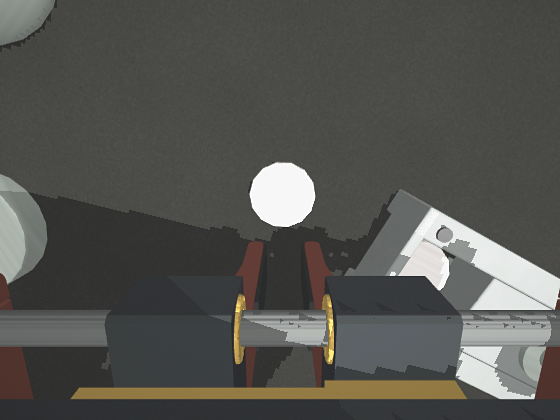

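The token is at (282,194), centred ahead of the fingertips, which are at about columns 255 to 315. Start pushing.

```bash
python3 -m creep '[{"translation":[6,0,0],"angular":[0,0,0],"jaw":0.2},{"translation":[12,0,0],"angular":[0,0,0],"jaw":0.2},{"translation":[20,-1,0],"angular":[0,0,0],"jaw":0.2},{"translation":[32,-2,0],"angular":[0,0,0],"jaw":0.2},{"translation":[44,-4,0],"angular":[0,0,0],"jaw":0.2},{"translation":[56,-5,0],"angular":[0,0,0],"jaw":0.2},{"translation":[66,-6,0],"angular":[0,0,0],"jaw":0.2},{"translation":[72,-7,0],"angular":[0,0,0],"jaw":0.2}]'
python3 - <<'E'
from h import *
c,s,p=tok(near=(283,215),r=45);T=np.array(ctrl.get_obs()['ee_pos']);print(c,s,p.round(1),T.round(1))
cv2.imwrite('pics/f.png',ctrl.get_image('wrist')[:,:,::-1])
hv=np.array([-.259,.966]);y=np.array([.966,.259]);print('tok rel',(p-T)[:2]@hv,(p-T)[:2]@y)
for z in((496.4,26.9),(484.8,26.8)):print((z-T[:2])@hv,(z-T[:2])@y)
E
```

```text
t: 7.05
ee_pos: [532.3, -61.5, 2.6]
orientation: [-1.911, -2.493, 0.0]
ft_force: [0.8, -0.3, 0.7]
width: 18.0
grasp_force: 0.1
[283.47870637 218.76881204] [ 252  188   64   63 3123] [525.8 -38.7   6. ] [531.9 -61.2   2.6]
tok rel 23.296625802161138 -0.06517873479488012
94.31802150010856 -11.516469581477654
97.22582150010855 -22.747969581477616
```

```bash
python3 -m creep '[{"translation":[11.5,-4,0],"angular":[0,0,0],"jaw":0.2},{"translation":[23.5,-7.5,0],"angular":[0,0,0.03],"jaw":0.2},{"translation":[35.5,-11.5,0],"angular":[0,0,0.08],"jaw":0.2},{"translation":[47.5,-14.5,0],"angular":[0,0,0.14],"jaw":0.2},{"translation":[59.5,-16.5,0],"angular":[0,0,0.2],"jaw":0.2},{"translation":[71.5,-18.5,0],"angular":[0,0,0.27],"jaw":0.2},{"translation":[84,-20,0],"angular":[0,0,0.33],"jaw":0.2},{"translation":[94,-20.5,0],"angular":[0,0,0.4],"jaw":0.2}]'
python3 - <<'E'
from h import *
from scipy.spatial.transform import Rotation as R
c,s,p=tok(near=(283,215),r=45);o=ctrl.get_obs();T=np.array(o['ee_pos']);M=R.from_rotvec(o['orientation']).as_matrix()
cv2.imwrite('pics/g.png',ctrl.get_image('wrist')[:,:,::-1])
print(c,s,p.round(1),T.round(1),'tok rel',M.T@(p-T))
E=np.array([505.7,112.7,2.7]);a=np.deg2rad(76.3);ax=np.array([np.cos(a),np.sin(a),0]);l=np.array([-ax[1],ax[0],0])
print('in slide frame',(p-E)@ax,(p-E)@l,'heading',np.degrees(np.arctan2(M[1,0],M[0,0])))
for d in(65,48,30,20,16):print(d,'tool shift',M.T@(E-(d+23.4)*ax-T))
E
```

```text
t: 8.15
ee_pos: [487.7, 23.8, 2.7]
orientation: [-2.372, -2.06, 0.001]
ft_force: [-0.0, -0.1, -0.3]
width: 17.8
grasp_force: 0.1
[283.42969777 218.81208936] [ 252  188   64   63 3044] [491.   47.5   6. ] [487.3  24.5   2.6] tok rel [23.2871535   0.32299074 -3.38765   ]
in slide frame -66.8699790684031 -1.1223473370126282 heading 81.81913292148423
65 tool shift [ 1.96480109 -2.86192289 -0.0853663 ]
48 tool shift [18.88599141 -1.22689473 -0.08638048]
30 tool shift [36.80254587  0.50431157 -0.08745431]
20 tool shift [46.75618723  1.46609284 -0.08805088]
16 tool shift [50.73764378  1.85080535 -0.08828951]
```

View pics/g.png

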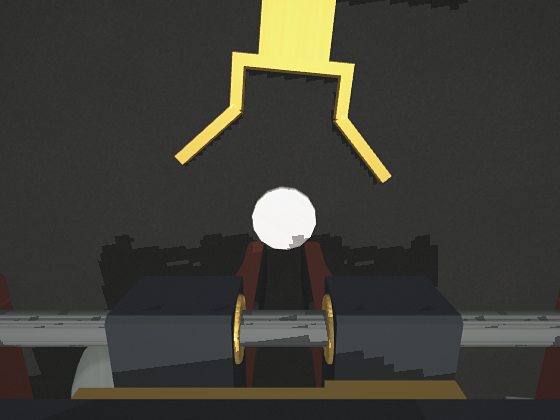

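The token is cradled at (284,219), right in front of the slide mouth, whose tips are at (178,157) and (390,180). The closed end's inner top edge runs from (244,67) to (340,75). I'll refine the slide pose from this view.

```bash
python3 - <<'E'
from h import *
from scipy.spatial.transform import Rotation as R
o=ctrl.get_obs();T=np.array(o['ee_pos']);M=R.from_rotvec(o['orientation']).as_matrix()
P=lambda u,z=9:M.T@(pix2plane('wrist',u,z)-T)
for u in((244,67),(340,75),(178,157),(390,180)):print(u,P(u).round(1))
A,B=P((244,67)),P((340,75));e=(A+B)/2;d=B-A;print('end',e.round(1),'w',np.hypot(*d[:2]),'yaw',np.arctan2(-d[0],d[1]))
A,B=P((178,157)),P((390,180));d=B-A;print('mouth',((A+B)/2).round(1),'yaw',np.arctan2(-d[0],d[1]),np.hypot(*d[:2]))
E
```

```text
(244, 67) [ 91.5 -16.6  -6.4]
(340, 75) [88.3 24.5 -6.4]
(178, 157) [ 53.4 -47.7  -6.3]
(390, 180) [42.9 49.6 -6.4]
end [89.9  3.9 -6.4] w 41.143604340765776 yaw 0.0763571298943592
mouth [48.2  0.9 -6.4] yaw 0.1066932363837178 97.85611286478274
```

```bash
python3 -m creep '[{"translation":[8,-1.5,0],"angular":[0,0,0.04],"jaw":0.2},{"translation":[17,-1.5,0],"angular":[0,0,0.095],"jaw":0.2},{"translation":[26,-1,0],"angular":[0,0,0.095],"jaw":0.2},{"translation":[34,-0.5,0],"angular":[0,0,0.095],"jaw":0.2},{"translation":[41,0.5,0],"angular":[0,0,0.095],"jaw":0.2},{"translation":[46,0.5,0],"angular":[0,0,0.095],"jaw":0.2},{"translation":[49,1,0],"angular":[0,0,0.095],"jaw":0.2},{"translation":[50.5,1,0],"angular":[0,0,0.095],"jaw":0.2}]'
python3 - <<'E'
from h import *
from scipy.spatial.transform import Rotation as R
c,s,p=tok(near=(283,215),r=40);o=ctrl.get_obs();T=np.array(o['ee_pos']);M=R.from_rotvec(o['orientation']).as_matrix()
save('wrist','i.png')
print(c,s,p.round(1),T.round(1),o['ft_force'].round(1),'tok rel',M.T@(p-T))
E
```

```text
t: 9.25
ee_pos: [496.4, 73.2, 2.7]
orientation: [2.464, 1.948, 0.0]
ft_force: [-0.3, -0.1, 0.2]
width: 17.2
grasp_force: 0.0
[283.43220612 218.72979066] [ 252  188   64   62 3105] [502.2  95.9   6. ] [496.4  73.3   2.7] [-0.6 -0.3 -0.2] tok rel [23.35413118  0.39492234 -3.33028616]
```

View pics/i.png

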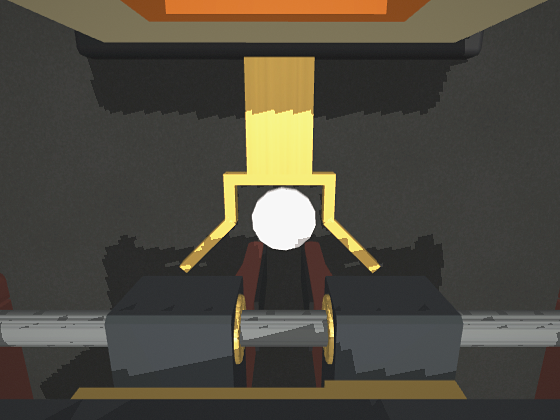

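The token is in the slide at (284,219), about 1 to 2 mm short of the closed end and with no contact force yet. I'll nudge it home.

```bash
python3 -m creep '[{"translation":[0.5,0,0],"angular":[0,0,0],"jaw":0.2},{"translation":[1,0,0],"angular":[0,0,0],"jaw":0.2},{"translation":[1.3,0,0],"angular":[0,0,0],"jaw":0.2},{"translation":[1.6,0,0],"angular":[0,0,0],"jaw":0.2},{"translation":[1.9,0,0],"angular":[0,0,0],"jaw":0.2},{"translation":[2.2,0,0],"angular":[0,0,0],"jaw":0.2},{"translation":[2.5,0,0],"angular":[0,0,0],"jaw":0.2},{"translation":[2.5,0,0],"angular":[0,0,0],"jaw":0.2}]'
```

```text
t: 10.35
ee_pos: [496.9, 75.6, 2.7]
orientation: [-2.465, -1.948, 0.0]
ft_force: [0.1, -0.3, 0.3]
width: 17.5
grasp_force: 0.0
```

```bash
python3 -m creep '[{"translation":[0.3,0,0],"angular":[0,0,0],"jaw":0.2},{"translation":[0.6,0,0],"angular":[0,0,0],"jaw":0.2},{"translation":[0.9,0,0],"angular":[0,0,0],"jaw":0.2},{"translation":[1.2,0,0],"angular":[0,0,0],"jaw":0.2},{"translation":[1.5,0,0],"angular":[0,0,0],"jaw":0.2},{"translation":[1.5,0,0],"angular":[0,0,0],"jaw":0.2},{"translation":[1.5,0,0],"angular":[0,0,0],"jaw":0.2},{"translation":[1.5,0,0],"angular":[0,0,0],"jaw":0.2}]'
python3 - <<'E'
from h import *
from scipy.spatial.transform import Rotation as R
c,s,p=tok(near=(283,215),r=40);o=ctrl.get_obs();T=np.array(o['ee_pos']);M=R.from_rotvec(o['orientation']).as_matrix()
save('wrist','j.png',(200,140,360,260),5)
print(c,s,p.round(1),o['ft_force'].round(1),'tok rel',M.T@(p-T))
E
```

```text
t: 11.35
ee_pos: [497.0, 76.6, 2.6]
orientation: [-2.465, -1.948, 0.001]
ft_force: [-0.8, -6.0, 0.6]
width: 17.3
grasp_force: 2.5
[283.12324349 209.93342548] [ 243  175   80   77 4341] [503.6 103.6   6. ] [-0.8 -5.9  1.5] tok rel [27.78606238  0.22181793 -3.40711403]
```

View pics/j.png

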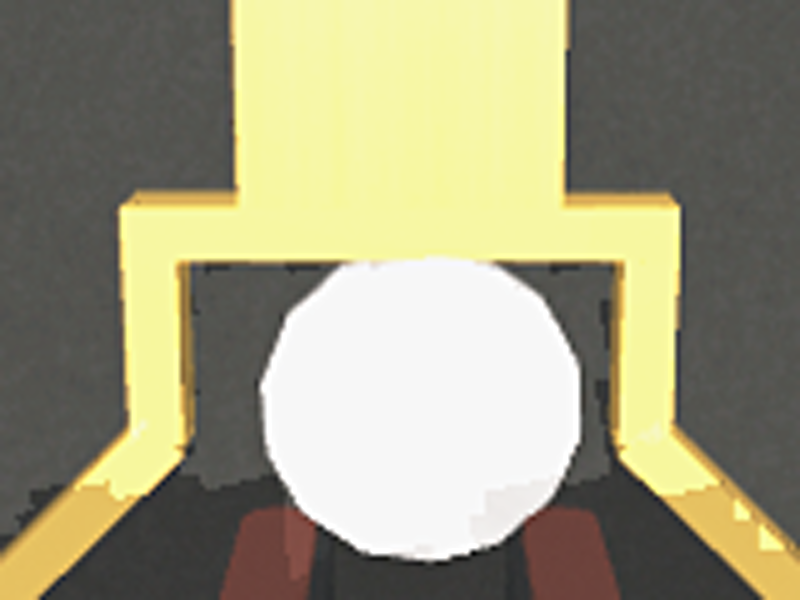

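The token is against the closed end at (283,218), with 6 N of contact, and about 2 mm off the middle. Back off and rise.

```bash
python3 -m creep '[{"translation":[-3,0,0],"angular":[0,0,0],"jaw":0.2},{"translation":[-12,0,0],"angular":[0,0,0],"jaw":0.2},{"translation":[-25,0,-5],"angular":[0,0,0],"jaw":0.2},{"translation":[-40,0,-30],"angular":[0,0,0],"jaw":0.2},{"translation":[-50,0,-80],"angular":[0,0,0],"jaw":0.2},{"translation":[-50,0,-120],"angular":[0,0,0],"jaw":0.2},{"translation":[-50,0,-150],"angular":[0,0,0],"jaw":0.2},{"translation":[-50,0,-150],"angular":[0,0,0],"jaw":0.2}]'
python3 - <<'E'
from h import *
im=ctrl.get_image('wrist');i=ctrl.camera_info('wrist')
u=proj('wrist',[502.4,99.5,6]);print(u)
c,s,p=tok(near=(int(u[0]),int(u[1])),r=28)
hsv=cv2.cvtColor(im,cv2.COLOR_RGB2HSV);print(c,s,p.round(1),ctrl.get_obs()['ft_force'].round(1))
save('wrist','k.png',(int(u[0])-80,max(0,int(u[1])-60),int(u[0])+80,int(u[1])+60),4)
E
```

```text
t: 12.45
ee_pos: [487.1, 27.8, 155.1]
orientation: [2.463, 1.945, 0.007]
ft_force: [-0.8, -0.1, -0.6]
width: 17.6
grasp_force: 0.0
[281.97357859 116.06373537]
[282.00448682 110.38642737] [ 253   88   56   50 1783] [502.4 104.2   6. ] [-0.2  0.4 -0.1]
```

View pics/k.png

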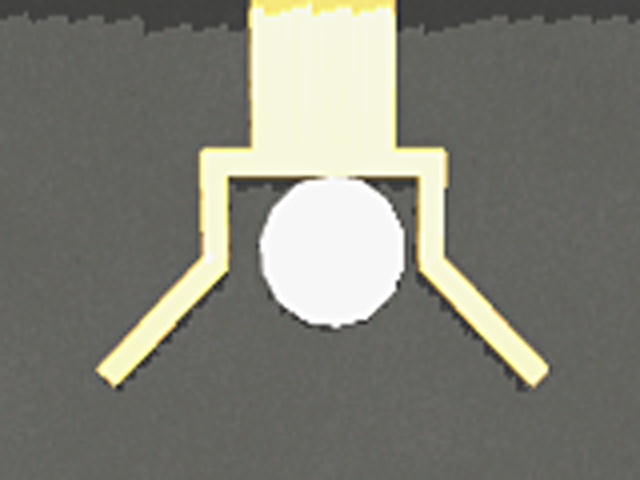

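The picture shows the token flat against the slide's closed end at crop (333,250). It is about 2 mm off the slide's middle and the hand is clear, so I'm handing in.

```bash
python3 -c "
from workcell import ctrl
print(ctrl.close_job())"
```

```text
the job is handed in; nothing more can be done
None
```

I pressed the plunger once, pushed the ejected token along the bench until it rested against the closed end of the brass slide (about 2 mm off its middle), and handed the job in at about 12.5 s with the hand clear; the interface returned no verdict.

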